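Press the feeder pedal to release the pale plug

TASK

On the bench stands a feeder with two sloping white lanes; one holds a pale brown wooden plug and the other a grey one, each standing on edge behind its own gate. With the fingertips, press down the yellow pedal of the lane that holds the pale plug, so that its gate lifts and the plug rolls down to the stop at the low end, then let the pedal come back up so that the gate is shut again. Do not touch the plugs themselves, leave the other pedal alone so that the grey plug stays behind its gate, and do not disturb the other things on the bench.

Things in the scene. Friction and masses are not known exactly. Their poses are not given: they have to be found in the camera images.
- feeder: Fixed plywood base 280x190x12 mm with two white lanes. Origin on the bench top, z up, +x downhill along the lanes, pedals at its -x end. Lane A at y = +55 mm, B at y = -55 mm: 25 mm wide inside, 22 mm walls, sloping 12 degrees. The lever bar runs over each lane's -y wall. End stop at x = +140 mm. Plug centres: x about -5 mm, z 89 mm behind the shut gate; x about +116 mm, z 63 mm at the stop.
- lever_a (a joint): Rocking lever over lane A, rad: 0 = gate shut, pedal up; grows as the pedal is pressed, hard stop at 0.55. A spring shuts it when let go; the pedal takes about 3 N to start, 5 N at the stop. The gate clears the plug from about 0.35 on; press to 0.45 or more to be sure.
- lever_b (a joint): The same for the lever over lane B.
- pedal_a (a point): Centre of the top of lane A's yellow pedal (44 mm along the lane x 36 x 8 mm thick; x axis downhill, along the lever). The axle is 100 mm downhill of it. Pedal up: feeder x = -160, y = +55 mm, 158 mm above the bench. It goes down 45 mm at 0.45 rad, 53 mm at the stop, and 10 to 20 mm downhill. Below it only bench; the lane begins 40 mm downhill.
- pedal_b (a point): The same for lane B, at feeder y = -55 mm.
- pale_plug_center (a point): Centre of the pale brown, fresh wooden plug, a disc 46 mm in diameter and 20 mm thick, about 30 g, standing on edge in one of the lanes (z along the disc's axle, across the lane). Its upper half shows above the lane walls.
- grey_plug_center (a point): Centre of the grey, weathered wooden plug of the same size, in the other lane.
- wax_tin: Bystander: round brass-coloured tin, 67 mm wide, 36 mm high; origin at the centre of its underside.
- perch_blank_2: Bystander: wooden block 50x95x28 mm; origin at the centre of its underside.
- perch_blank_1: Bystander: dark weathered wooden block 40x80x22 mm; origin at the centre of its underside.
- pale_plug: The pale plug as a body; origin at the centre of one flat face, z along the disc's axle (see point pale_plug_center).
- grey_plug: The grey plug as a body; origin at the centre of one flat face, z along the disc's axle (see point grey_plug_center).
Mind the look-alikes: they are no part of the job. Leave any turquoise look-alike of the pale_plug alone. Leave any blue look-alike of the grey_plug alone.

How it is judged:
By the outcome, as a careful person would: the job done as asked, in the order asked, and still so for the second after the job is handed in, with the robot touching nothing.
It also fails if it takes over 32 s, if anything falls off the work surface, if the arm or the gripper's body presses on something with over 40 N, if the wrist force passes 120 N, or if a joint passes its speed limit or range.

ROBOT

A 6-joint arm with a two-finger parallel gripper is mounted at the origin on a cart in front of the work surface, level with it; the furniture and walls round the work are solid. World frame = base frame: x ahead of the robot, y to its left, z up, the work surface at z = 0. Lengths are in mm, angles in rad, forces in N, time in s.
With the tool pointing down it reaches from about 275 to 825 mm from the base axis. Payload 4.9 kg.
Tool frame: the origin (TCP) lies at the very end of the fingers, on their centre line; the grasp point (between the pads) lies 19 mm behind it; z points along the fingers, y is the direction in which the jaws open and shut (so a half turn about z gives the same grasp; the last joint's range is limited). The gripper opens to 85 mm and grips with 20 to 120 N. Pads are 22 mm wide; open, the fingers measure 114 mm over their backs; the gripper's body (76 mm by 85 mm) begins 54 mm behind the grasp point. The pads swing forward as they close: fully open they stand 13 mm farther back than shut.
Start: joints at [-0.134, 0.326, -0.193, 1.052, 0, 1.437], TCP at [550.017, 0.009, 231.281] pointing down, gripper open.
Joint ranges: [-2.65, 2.65], [-0.97, 1.79], [-1.3, 1.35], [-1.93, 2.1], [-1.47, 1.37], [-3.14, 3.14]. Speed limits (rad/s): [2.57, 2.57, 3.14, 3.14, 3.14, 3.14].

INTERFACE

Orientations are given as [roll, pitch, yaw] about the fixed x, y, z axes, in that order (R = Rz(yaw) Ry(pitch) Rx(roll)).
In Python, from bench import bot, solve_ik, imaging gives the robot as it stands. Calls block until the motion is done:
- bot.move_ptp(position, orientation): joint-space move of the TCP to a pose.
- bot.movel(position, rot=None, max_speed=150, threshold=None): straight line of the TCP; rot=None keeps the orientation; max_speed is the mean speed in mm/s. With threshold (N) it stops when the force on the tool has changed by that much, and returns True; else False.
- bot.move_j(angles): joint-space move.
- bot.grip(opening, effort=None): opening from 0.0 (shut) to 1.0 (fully open); effort is the grip in N (None keeps the last); returns when the fingers have stopped.
- bot.dwell(seconds).
- solve_ik(position, orientation): joint angles nearest the present ones, or None.
- bot.get_state(): the state.
- imaging.capture(name): name is "scene" or "side" or "wrist"; returns the picture (480x640x3 uint8, blue, green, red); there is no depth.
- imaging.camera_model(name): a dict with "K" (3x3 intrinsics, pixels), "position" and "rotation" of the camera in the world. Camera axes: x right, y up, looking along -z (the intrinsics and any distortion apply to the point x, -y, -z); pixel columns grow to the right and rows downward; lengths in mm; the calibration is good to about 2 mm. A picture is of the moment at which its call begins: read the wrist's pose just before it. camera_model takes no time and is no camera call; for the wrist camera it gives the pose at the moment of the call.
A pose or a line that the arm cannot do raises bot.IKError and nothing moves.
- bot.sign_off(): hands the job in, once; it reports no verdict.
The state is a dict: "t": time; "qpos": joint angles; "joint_velocities": joint speeds; "effort": joint torques, N m; "tcp_pos": TCP position; "orientation": TCP orientation; "contact_force": force on the tool from outside, world axes, zero at the start; "wrist_torque": the same for the moment, N m; "opening": opening from 0.0 (shut) to 1.0 (fully open).
Only numpy, scipy, OpenCV 4.12 (cv2) and the standard library are available. Lean on these libraries where they do the work, as an engineer would, in place of code of your own. Each camera call takes 0.05 s, during which the arm holds its last target. There are 200 camera calls.

## Working session

There is one attempt and no reset: what is moved stays moved. The work goes in short steps, each a Python script; the robot and the scene stay as the last script left them, time stands still between calls to the robot, and variables do not carry over. Pictures are saved under pics/ and viewed, about 8 in all and at most 12, crops included, and the job is handed in when it is done.

```bash
mkdir -p pics; python3 - <<'E'
from bench import bot, solve_ik, imaging
import cv2
for n in("scene","side"):
    cv2.imwrite(f"pics/{n}0.png",imaging.capture(n)); m=imaging.camera_model(n); print(n,m)
print(bot.get_state())
E
```

```text
scene {'K': array([[440.73316785,   0.        , 318.29311202],
       [  0.        , 440.73316785, 236.92143853],
       [  0.        ,   0.        ,   1.        ]]), 'position': array([-126.7145442 ,  689.3524754 ,  537.50958826]), 'rotation': array([ 1.05726584,  0.02216138, -2.21219734])}
side {'K': array([[503.55358438,   0.        , 321.86813327],
       [  0.        , 503.55358438, 240.95204297],
       [  0.        ,   0.        ,   1.        ]]), 'position': array([ 518.7162968 , -591.33155514,  549.66607656]), 'rotation': array([1.09879768, 0.01872283, 0.05776487])}
{'t': 0.1, 'qpos': array([-1.34175332e-01,  3.26875582e-01, -1.93489301e-01,  1.05202871e+00,
       -2.41488311e-06,  1.43659667e+00]), 'joint_velocities': array([-1.17164555e-03, -6.97216083e-04,  2.99571922e-03, -7.38564066e-04,
       -6.70480618e-05, -7.92055309e-04]), 'effort': array([-1.63831678e-04, -4.44239044e+01,  2.63037515e+01,  7.96647771e-03,
       -2.12530945e-04,  1.93304103e-06]), 'tcp_pos': array([5.49463634e+02, 9.66816443e-02, 2.30574933e+02]), 'orientation': array([-3.14000942e+00, -2.11317003e-04,  1.57082049e+00]), 'contact_force': array([0.21637171, 0.25220602, 0.12083544]), 'wrist_torque': array([-0.0199483 , -0.00842623, -0.02052904]), 'opening': 1.001408633161715}
```

View pics/scene0.png

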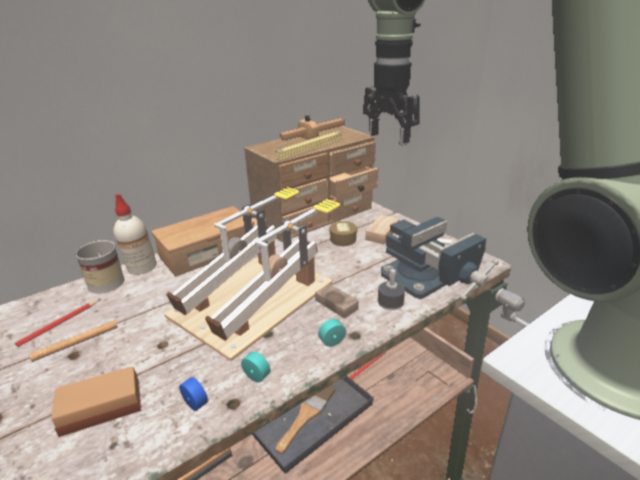

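View pics/side0.png

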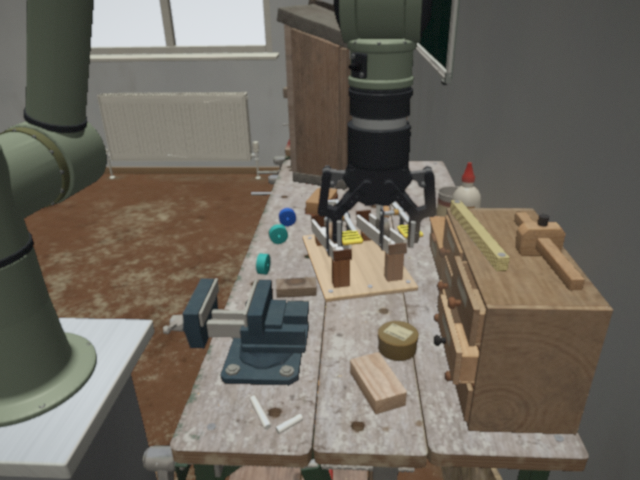

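The scene view shows the feeder around (250,270), with yellow pedals at (287,193) and (327,207). In the side view the gripper hides the lanes. I'll zoom in to identify the plugs.

```bash
cat > h.py <<'E'
import numpy as np, cv2
from bench import bot, solve_ik, imaging
from scipy.spatial.transform import Rotation as R
def cam(n):
    m=imaging.camera_model(n); return m["K"],np.array(m["position"]),R.from_euler("xyz",m["rotation"]).as_matrix()
def ray(c,uv):
    K,p,r=c; d=np.linalg.inv(K)@[uv[0],uv[1],1]; return p, r@(d*[1,-1,-1])
def plane(c,uv,z):
    p,d=ray(c,uv); return p+d*(z-p[2])/d[2]
def proj(c,X):
    K,p,r=c; q=(r.T@(np.asarray(X)-p))*[1,-1,-1]; u=K@q; return u[:2]/u[2]
def yellow(im,minA=15):
    h=cv2.cvtColor(im,cv2.COLOR_BGR2HSV); m=cv2.inRange(h,(24,150,120),(34,255,255))
    n,l,s,c=cv2.connectedComponentsWithStats(m); return [(c[i].round(1),s[i]) for i in range(1,n) if s[i][4]>=minA]
E
python3 - <<'E'
from h import *
a=cv2.imread("pics/scene0.png")
for n in("scene","side"):
    im=cv2.imread(f"pics/{n}0.png")
    for c,s in yellow(im): print(n,c,s,plane(cam(n),c,158).round(1))
s=cv2.imread("pics/side0.png")
A=cv2.resize(a[170:350,155:355],(600,540),interpolation=2)
cv2.imwrite("pics/crop1.png",A)
E
```

```text
side [352.5 241.6] [342 237  21   8  41] [519.4 173.  158. ]
```

View pics/crop1.png

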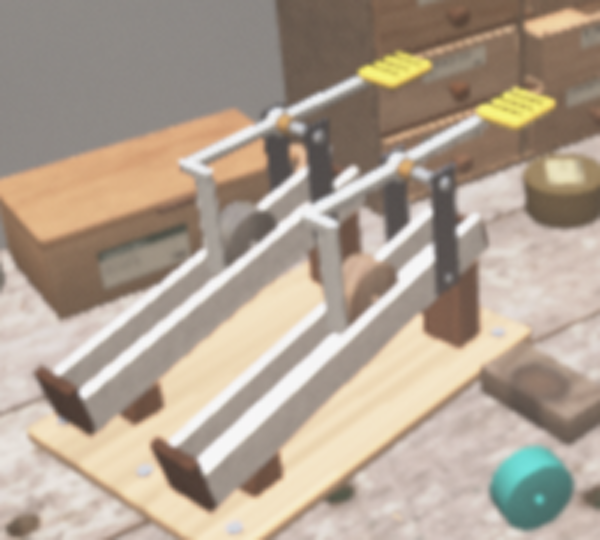

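The pale plug (crop 368,280) is in the right-hand lane, the one nearer the robot. The grey plug (crop 248,222) is in the left lane. The pale lane's pedal is at crop (516,107), which is scene pixel (327,206).

```bash
python3 - <<'E'
from h import *
c=cam("scene"); im=cv2.imread("pics/scene0.png"); h=cv2.cvtColor(im,cv2.COLOR_BGR2HSV)
m=cv2.inRange(h,(20,110,150),(36,255,255)); n,l,s,ce=cv2.connectedComponentsWithStats(m)
P=[]
for i in range(1,n):
    if s[i][4]>30: print(ce[i].round(1),s[i],plane(c,ce[i],158).round(1))
f=lambda u,v:(155+u/3-.33,170+v/3-.33)
for nm,p,z in [("baseL",(32,435),12),("baseR",(531,328),12),("tin",(565,165),36),("blank1",(540,385),22)]:
    print(nm,plane(c,f(*p),z).round(1))
cs=cam("side")
for p,z in [((303,237),12),((326,298),12),((415,289),12),((398,332),36)]: print(p,plane(cs,p,z).round(1))
E
```

```text
[286.4 192.8] [274 187  25  13 193] [614.8 231.4 158. ]
[326.6 205.6] [314 199  26  14 231] [509.5 204.1 158. ]
baseL [570. 541.  12.]
baseR [467.2 225.8  12. ]
tin [603.3  83.1  36. ]
blank1 [402.8 269.2  22. ]
(303, 237) [401.5 479.5  12. ]
(326, 298) [469.7 219.2  12. ]
(415, 289) [643.1 256.2  12. ]
(398, 332) [595.7  85.7  36. ]
```

```bash
python3 - <<'E'
from h import *
bot.grip(0.0)
bot.move_ptp([400,0,360],[np.pi,0,1.824])
cs=cam("side"); im=imaging.capture("side"); cw=cam("wrist"); w=imaging.capture("wrist")
cv2.imwrite("pics/side1.png",im); cv2.imwrite("pics/w1.png",w)
print(bot.get_state()["t"],proj(cs,[509.5,204.1,158]),proj(cs,[614.8,231.4,158]),proj(cw,[509.5,204.1,158]))
h=cv2.cvtColor(im,cv2.COLOR_BGR2HSV); m=cv2.inRange(h,(20,110,120),(36,255,255)); n,l,s,ce=cv2.connectedComponentsWithStats(m)
c=cam("scene")
for i in range(1,n):
    if s[i][4]>30:
        print(ce[i].round(1),s[i],plane(cs,ce[i],158).round(1))
        for uv in [(326.6,205.6),(286.4,192.8)]:
            p,d=ray(c,uv); q,e=ray(cs,ce[i]); t=np.linalg.lstsq(np.c_[d,-e],q-p,rcond=None)[0]
            print("   tri",(p+d*t[0]).round(1),(q+e*t[1]).round(1))
A=cv2.resize(im[190:310,270:450],(720,480),interpolation=2); cv2.imwrite("pics/crop2.png",A)
E
```

```text
1.775 [346.91697534 233.48701945] [405.88097318 227.27744748] [5.08460165e+02 2.77787367e-01]
[409.2 230.9] [398 225  25  13 230] [619.3 216.7 158. ]
   tri [567.9 159.4 123.2] [614.7 179.3 176.1]
   tri [621.5 227.2 154.5] [620.6 226.7 153.2]
[349.8 237.3] [337 230  27  15 281] [514.6 189.1 158. ]
   tri [515.7 199.3 154.3] [514.6 198.7 153.2]
   tri [558.6 266.1 186.7] [514.4 238.9 133. ]
```

View pics/crop2.png

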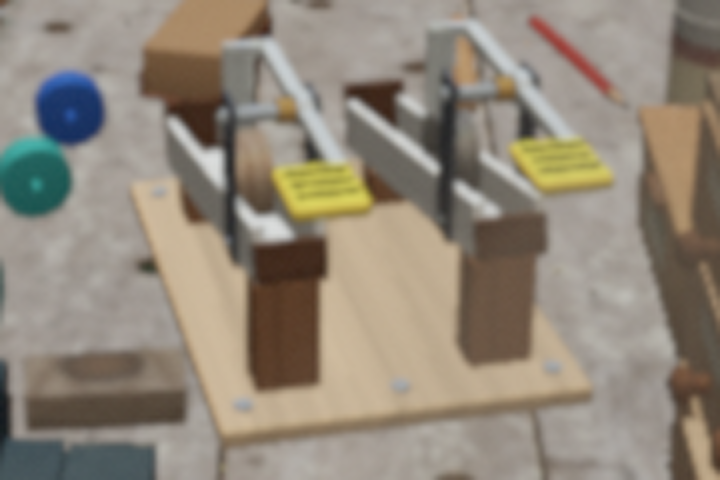

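Side crop 2 confirms it: the pale plug (crop 255,160) sits under the left lever, with its pedal at crop (322,190). The grey plug is under the right lever. Triangulation puts pedal A at about (514,200,156). Next I press it.

```bash
cat >> h.py <<'E'
xf=np.array([-.256,.967,0]); P=np.array([513,201,158.]); O=[np.pi,0,1.83]
def F(): return bot.get_state()["contact_force"].round(1)
E
python3 - <<'E'
from h import *
A=P-4*xf
bot.move_ptp(A+[0,0,70],O); 
print(bot.get_state()["t"],F())
bot.movel(A+[0,0,12],max_speed=100); bot.dwell(.2); print("above",bot.get_state()["tcp_pos"].round(1),F())
r=bot.movel(A-[0,0,12],max_speed=30,threshold=2.); print("contact",r,bot.get_state()["tcp_pos"].round(1),F())
for n in ("side","scene"): cv2.imwrite(f"pics/{n}2.png",imaging.capture(n))
s=cv2.imread("pics/side2.png")[150:310,250:470]; c=cv2.imread("pics/scene2.png")[150:350,155:405]
cv2.imwrite("pics/m2.png",np.hstack([cv2.resize(s,(400,320)),cv2.resize(c,(400,320))]))
print(bot.get_state()["t"])
E
```

```text
2.8 [-0.5 -1.   0.4]
above [514.6 197.2 170.8] [ 1.1  0.  -0.3]
contact True [514.1 197.  155.7] [ 0.  -0.9  1.7]
4.3583
```

View pics/m2.png

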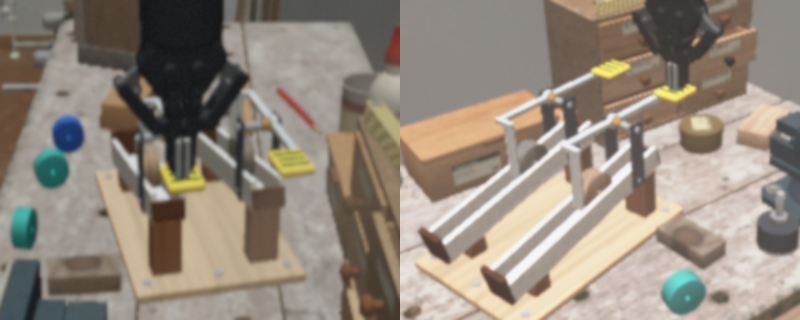

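The fingertips are centred on pedal A in both views (left half at 183,175, right half at 675,92). Now I press along the arc.

```bash
python3 - <<'E'
from h import *
A=np.array([514,197,156.])
for d,u in [(15,2),(30,5),(42,9),(47,11),(50,12),(54,14)]:
    r=bot.movel(A+u*xf-[0,0,d],max_speed=50,threshold=12); print(d,r,bot.get_state()["tcp_pos"].round(1),F())
    if r: break
bot.dwell(.8)
for n in ("side","scene"): cv2.imwrite(f"pics/{n}3.png",imaging.capture(n))
s=cv2.imread("pics/side3.png")[150:310,250:470]; c=cv2.imread("pics/scene3.png")[150:350,155:405]
cv2.imwrite("pics/m3.png",np.hstack([cv2.resize(s,(400,320)),cv2.resize(c,(400,320))]))
print(bot.get_state()["t"],F())
E
```

```text
15 False [512.7 199.3 140.2] [-0.3  1.3 -0.1]
30 False [512.3 201.8 125.8] [-1.6 -1.6  3.6]
42 False [511.7 205.6 114.2] [-1.7 -3.1  3.7]
47 False [511.4 207.6 109.3] [-0.8 -1.7  5.1]
50 False [511.5 208.  108.3] [-6.1 -5.7 18.1]
54 False [511.7 208.5 107.2] [-11.  -13.3  41.3]
7.3333 [-11.  -12.8  41.6]
```

View pics/m3.png

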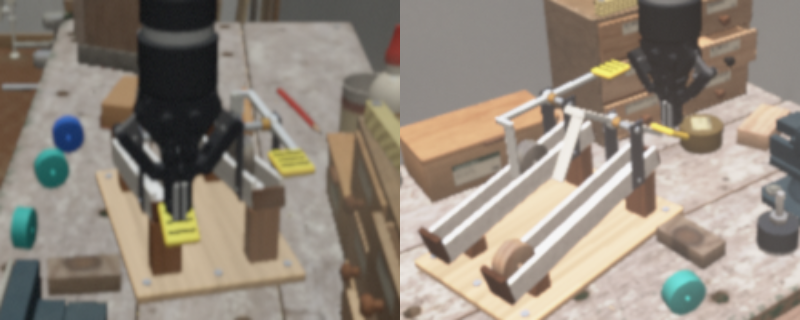

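The lever is at its hard stop and the pale plug has rolled to the end stop (right half, 512,258). The grey plug hasn't moved. Now I release along the same arc.

```bash
python3 - <<'E'
from h import *
A=np.array([514,197,156.])
for d,u in [(47,11),(30,5),(15,2),(0,-1),(-15,-3)]:
    bot.movel(A+u*xf-[0,0,d],max_speed=60)
print(F()); bot.movel(A-3*xf+[0,0,90],max_speed=150)
bot.move_ptp([400,0,360],O); bot.dwell(.6)
for n in ("side","scene"): cv2.imwrite(f"pics/{n}4.png",imaging.capture(n))
s=cv2.imread("pics/side4.png")[150:310,250:470]; c=cv2.imread("pics/scene4.png")[150:350,155:405]
cv2.imwrite("pics/m4.png",np.hstack([cv2.resize(s,(400,320)),cv2.resize(c,(400,320))]))
for n in("side","scene"):
    a=cv2.cvtColor(cv2.imread(f"pics/{n}4.png"),cv2.COLOR_BGR2HSV);m=cv2.inRange(a,(20,110,120),(36,255,255)); k,l,s,ce=cv2.connectedComponentsWithStats(m)
    print(n,[ce[i].round(1) for i in range(1,k) if s[i][4]>30])
    print(n,"diff before/after (boxes)",end=" ")
    b={"side":"side1","scene":"scene0"}[n]
    d=(cv2.absdiff(cv2.imread(f"pics/{b}.png"),cv2.imread(f"pics/{n}4.png")).max(2)>40).astype("uint8")
    k,l,s,_=cv2.connectedComponentsWithStats(d); print([tuple(map(int,q)) for q in s[1:] if q[4]>25])
print(bot.get_state()["t"],F())
E
```

```text
[-0.6  0.   0.1]
side [array([409.2, 230.9]), array([350.1, 237.5])]
side diff before/after (boxes) [(316, 211, 10, 14, 98), (328, 234, 11, 10, 63)]
scene [array([286.4, 192.7]), array([326.6, 205.6])]
scene diff before/after (boxes) [(368, 0, 56, 33, 1054), (421, 0, 73, 97, 3841), (552, 0, 39, 179, 4715), (597, 0, 43, 114, 3134), (375, 37, 38, 22, 707), (363, 62, 57, 82, 2744), (597, 177, 43, 20, 462), (521, 180, 53, 99, 977), (605, 187, 35, 101, 1143), (269, 255, 19, 24, 225), (571, 293, 25, 9, 107), (211, 300, 29, 25, 362)]
11.6167 [ 1.2 -0.2 -0.4]
```

View pics/m4.png

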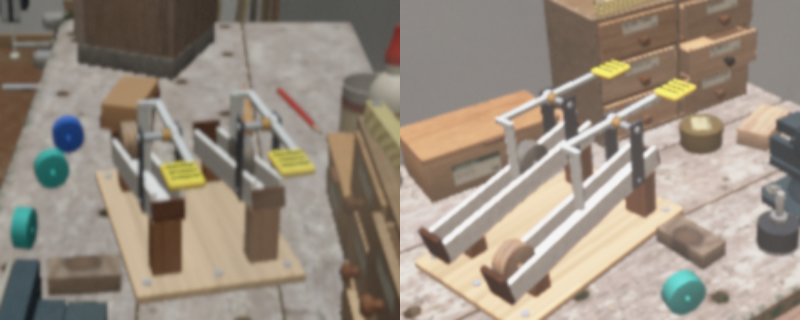

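The pedal is back up, the gate is shut, and the pale plug is at the stop (right half, 512,255). The grey plug is still behind its gate, and apart from the arm the only image changes are where the pale plug was and where it is now.

```bash
python3 -c "
from bench import bot
bot.sign_off()"
```

```text
the job is handed in; nothing more can be done
```

The pale plug was in lane A, the lane nearer the robot. I pressed that lane's pedal with closed fingertips to its hard stop. The plug rolled down to the end stop, and I let the pedal back up and moved the arm clear before handing the job in.

**Final pictures:**
- **Pedals:** both are back where they started, to within about 0.3 px, and lane A's gate is shut.
- **Grey plug:** it is still behind its gate.
- **Other things on the bench:** apart from the arm, the only image changes were where the pale plug had been and where it is now.

**Time:** the robot clock read about 11.6 s, against the 32 s limit.

**Excess force:** the last two steps pressed harder than I meant to. My 12 N stop did not trigger at the hard stop, and the fingertips briefly pushed with about 45 N (41 N vertical). That is well below the 120 N wrist limit. I saw only the fingertips touch the pedal, so I don't think the 40 N limit on the arm and gripper body applies.

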